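# Two clicks of chocolates into the glass bowl

## Task

Two sweet dispensers stand on the windowsill. Turn the paddle knob of the one that has the glass bowl under its spout two clicks clockwise (seen from above), no more, so that two chocolate balls drop into the bowl, and let go with the knob resting in that click. Leave the bowl standing where it is and do not turn the other dispenser's knob.

Things in the scene. Friction and masses are not known exactly. Their poses are not given: they have to be found in the camera images.
- knob_a (a joint): knob of the dispenser over the glass bowl, rad: 0 at the start, grows clockwise seen from above, vertical axis. A sprung click every 40 degrees (0.698 rad): it resists with up to about 0.3 N m until half-way, then pulls itself into the next click and rests there. Two clicks are 1.396 rad. Each click brings one pocket over the spout and its ball falls
- knob_a_grip (a point): grip point of that knob, on its vertical axis, 176 mm above the sill; turns with the knob, z up. The paddle is an upright aluminium bar 64 mm long (along x), 14 mm thick (along y), its top 194 mm above the sill. Under it: a collar (40 mm across, top at 152 mm) on a clear turning disc (138 mm across, top at 146 mm)
- dispenser_a: the dispenser over the glass bowl, fixed to the sill: clear drum 144 mm across on a white 146 mm square floor plate 100 mm up, aluminium post at its -x side, white spout at its +x side; origin on the sill under the knob axis, z up
- bowl: clear glass bowl, 120 mm across the rim, 50 mm high, about 0.3 kg, standing loose on the sill under the spout of its dispenser; origin at the centre of its underside, z up
- choc_a1_center (a point): gold foil-wrapped chocolate ball, 24 mm across, 10 g; the point is its centre. At the start it lies in the drum of the dispenser over the bowl, in the pocket that reaches the spout at the first click
- choc_a2_center (a point): gold foil-wrapped chocolate ball, 24 mm across, 10 g; the point is its centre. At the start it lies in the drum of the dispenser over the bowl, in the pocket that reaches the spout at the second click
- knob_b (a joint): paddle knob of the other dispenser (alike in every way, with a white egg cup under its spout), in rad, 0 at the start; must not be turned
There are look-alikes about, which are no part of the job. There is more than one size of the bowl; the one meant has the size given above.

How it is judged:
At the end, for the whole second after the job is handed in: The knob over the glass bowl rests at its second click (80 degrees, within 10 degrees), the first and second chocolate balls lie in the bowl, the bowl stands within 30 mm of where it was, and the other knob is within 10 degrees of its start (value of joint knob_a between 1.221 and 1.571 rad and velocity of joint knob_a between -0.1 and 0.1 rad/s and horizontal distance between each of choc_a1_center, choc_a2_center and bowl below 0.055 m and z of choc_a1_center in the frame of bowl between 0 and 0.05 m and z of choc_a2_center in the frame of bowl between 0 and 0.05 m and distance of bowl from where it was at the start of the episode below 0.03 m and angle between bowl's own z axis and vertical below 0.15 rad and value of joint knob_b between -0.17 and 0.17 rad); the robot touches nothing.
It fails at once if the knob over the bowl is turned on towards a third click (beyond 100 degrees) (value of joint knob_a above 1.745 rad).
It fails at once if the other dispenser's knob is turned half a click or more (value of joint knob_b above 0.35 rad).
It also fails if it takes over 35 s, if anything falls off the work surface, if the arm or the gripper's body presses on something with over 40 N, if the wrist force passes 120 N, or if a joint passes its speed limit or range.

## Robot

A 6-joint arm with a two-finger parallel gripper is mounted at the origin on the work surface. World frame = base frame: x ahead of the robot, y to its left, z up, the work surface at z = 0. Lengths are in m, angles in rad, forces in N, time in s.
With the tool pointing down it reaches from about 0.25 to 0.775 m from the base axis. Payload 4 kg.
Tool frame: the origin (TCP) lies between the finger pads; the fingertips stand 25 mm ahead of it and the grasp point (between the pads) lies 6 mm ahead of it (robot.tip_reach is the z of the fingertips in the tool frame, in m); z points along the fingers, y is the line along which they close (so a half turn about z gives the same grasp; the last joint's range is limited). The gripper opens to 94 mm and grips with 3 to 60 N. Pads are 16 mm wide; open, the fingers measure 119 mm over their backs; the gripper's body (75 mm by 177 mm) begins 78 mm behind the grasp point.
Start: joints at [-1.452, 0.087, 1.371, -0, 1.684, -0.103], TCP at [0.121, -0.537, 0.231] pointing down, gripper open.
Joint ranges: [-3.1, 3.1], [-0.76, 2.03], [0.27, 2.55], [-1.08, 4.22], [0.17, 2.65], [-2.57, 2.57]. Speed limits (rad/s): [2.79, 2.79, 3.14, 3.14, 3.14, 3.14].

## Interface

Orientations are given as [roll, pitch, yaw] about the fixed x, y, z axes, in that order (R = Rz(yaw) Ry(pitch) Rx(roll)).
In Python, from bench import robot gives the robot as it stands. The module is installed in compiled form; this text tells all that it offers.
- The arm moves only by the shell command python3 -m handwheel 'ROWS'. ROWS is JSON, a list of rows, each a list of 3 entries, a list of its own where there are three numbers: the turn, a rotation vector about the world's x, y, z in units of 90 degrees (1.0 is 90 degrees), then the shift along the world's x, y, z in units of 0.05 m (1.0 is 0.05 m), then the closure, from 0 (fully open) to 1 (shut). A call has 1 to 5 rows; each row shifts and turns the commanded pose from where the row before left it; what a row does not reach is not made up. A row lasts 1/10 s, in which the tool goes at most 50 mm and 8.59 degrees, less where a joint would pass 70% of its speed; a pose out of reach is approached as far as the arm can. A call with a number of a shift or a turn outside -1 to 1 is refused whole. A call with a gripper value outside its range is refused whole. The fingers move at their own pace and stop on an object; the grip force is fixed at half the most. Time passes only in rows, so rows that do not move let the fingers close. It gives the time, the measured TCP pose, the force, the opening and the grip force at its end, in the units of the state.
- robot.get_obs(): the state, without advancing time (a new reading comes with each control period).
- robot.snapshot(name): name is "scene" or "side" or "wrist"; returns (picture, depth): 400x640x3 uint8, red, green, blue; 400x640 float32, m along the optical axis (not along the pixel's ray), 0 where there is no reading.
- robot.calibration(name): a dict with "mtx" (3x3 intrinsics, pixels), "extrinsics" (4x4, takes a point from camera to world coordinates); the wrist camera has in their place "hand_eye" (4x4, takes a point from camera to tool coordinates, whose origin is the TCP and whose axes are the flange's). Camera axes: x right, y down, z forward; pixel columns grow to the right and rows downward; lengths in m; the calibration is good to about 2 mm. A picture is of the moment at which its call begins: read the wrist's pose just before it. calibration takes no time and is no camera call.
- robot.close_job(): hands the job in; it is judged then, once.
Trained networks look in the newest picture that a camera, given by its name, has taken for a name from the list of things; names that differ only in an ending like _2 or _b are one class to them, and where a whole thing is asked for, a point or a joint stands for the part that bears it (a point fixed in the world has none). Each returns a list of dicts, best first, with "p" (0 to 1); they miss things now and then, are a little off and sometimes report something else, mostly with a low value. They report only what shows in the picture. A call takes as long as a camera call. They do not tell look-alikes from the thing itself.
- robot.boxes_of(query, camera): "bbox" ([left, top, right, bottom] in pixels, round what is visible of it).
The state is a dict: "time": time; "joint_positions": joint angles; "qvel": joint speeds; "joint_torque": joint torques, N m; "tool_pos": TCP position; "ee_rot": TCP orientation; "wrist_force": force on the tool from outside, world axes, zero at the start; "wrist_torque": the same for the moment, N m; "width": finger opening in m; "finger_force": force on a finger pad.
Only numpy, scipy, OpenCV 4.12 (cv2) and the standard library are available. Lean on these libraries where they do the work, as an engineer would, in place of code of your own. Each camera call takes 0.05 s, during which the arm holds its last target. There are 200 camera calls.

## Working session

There is one attempt and no reset: what is moved stays moved. The work goes in short steps, Python scripts to look and compute and a shell command to move; the robot and the scene stay as the last step left them, time stands still between calls to the robot, and variables do not carry over. Pictures are saved under pics/ and viewed, at most 10 in all, crops included, and the job is handed in when it is done.

```bash
mkdir -p pics; cat > h.py <<'E'
import numpy as np,cv2
from bench import robot
def snap(n,f=None):
    o=robot.get_obs(); im,d=robot.snapshot(n)
    if f: cv2.imwrite('pics/'+f,im[:,:,::-1])
    return o,im,d
E
python3 - <<'E'
from h import *
o,a,d=snap('scene');_,b,_=snap('side')
cv2.imwrite('pics/1.png',cv2.resize(np.vstack([a,b]),(480,600))[:,:,::-1]) if 0 else None
cv2.imwrite('pics/scene.png',a[:,:,::-1]);cv2.imwrite('pics/side.png',b[:,:,::-1])
for c in('scene','side'):
  for q in('knob_a','dispenser_a','bowl'):
    print(c,q,[(x['bbox'],round(x['p'],2)) for x in robot.boxes_of(q,c)])
  k=robot.calibration(c);print(np.round(k['mtx'],1).tolist(),np.round(k['extrinsics'],3).tolist())
print(o['time'],o['tool_pos'],o['ee_rot'],o['width'])
E
```

```text
scene knob_a [([340.2, 133.3, 399.7, 171.5], 0.97), ([164.9, 192.3, 237.3, 243.8], 0.76)]
scene dispenser_a [([153.9, 190.5, 258.0, 287.6], 0.92)]
scene bowl [([277.3, 235.5, 318.0, 272.0], 0.93), ([225.8, 290.2, 327.0, 373.7], 0.9), ([194.8, 249.1, 258.8, 298.5], 0.57)]
[[483.3, 0.0, 316.2], [0.0, 483.3, 205.8], [0.0, 0.0, 1.0]] [[0.746, 0.343, -0.571, 1.181], [0.666, -0.408, 0.625, -0.621], [-0.019, -0.846, -0.533, 0.653], [0.0, 0.0, 0.0, 1.0]]
side knob_a [([336.5, 85.6, 397.7, 137.4], 0.97), ([279.9, 260.6, 355.6, 338.9], 0.7)]
side dispenser_a [([330.1, 86.4, 395.3, 158.3], 0.93)]
side bowl [([302.9, 165.2, 341.4, 200.6], 0.82), ([318.5, 113.1, 349.2, 151.5], 0.79)]
[[385.5, 0.0, 317.3], [0.0, 385.5, 197.7], [0.0, 0.0, 1.0]] [[-0.999, -0.04, 0.014, 0.595], [-0.043, 0.949, -0.312, 0.262], [-0.001, -0.313, -0.95, 0.907], [0.0, 0.0, 0.0, 1.0]]
0.0 [ 0.12091919 -0.53603341  0.22930318] [-3.13937468e+00 -2.27808811e-04  2.21777072e-01] 0.09404521478797989
```

View pics/scene.png

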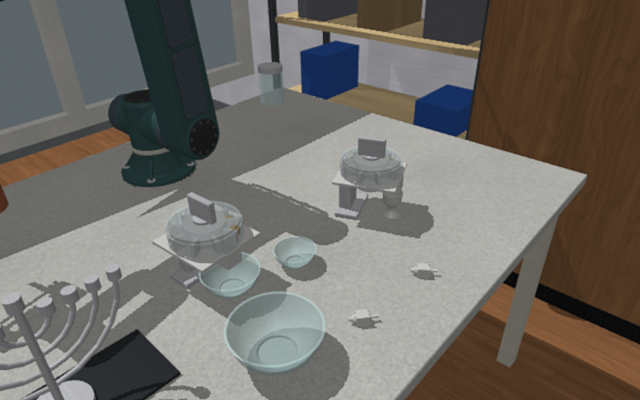

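View pics/side.png

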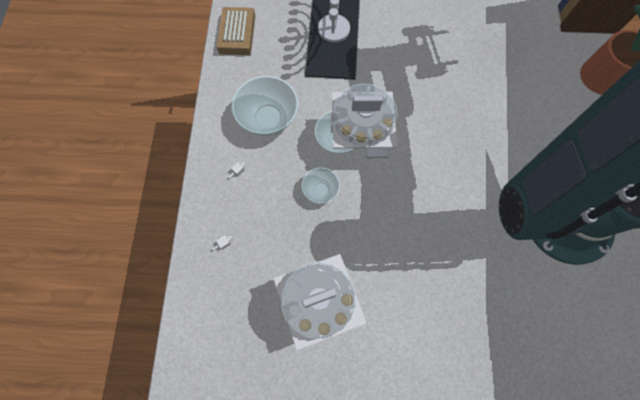

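The two dispensers are at scene (205,235) / side (363,115), which has a glass bowl under its spout at scene (230,275) / side (335,132), and at scene (372,170) / side (318,298), which has the egg cup at scene (392,203). The first is the one meant. The small bowl at scene (296,252) and the big one at (275,333) stand free. I'll measure the knob and check a crop.

```bash
cat >> h.py <<'E'
def cloud(d,c,o=None):
    k=robot.calibration(c);K=k['mtx'];v,u=np.mgrid[:400,:640]
    P=np.stack([(u-K[0,2])/K[0,0]*d,(v-K[1,2])/K[1,1]*d,d],-1)
    E=k.get('extrinsics')
    if E is None:
        from scipy.spatial.transform import Rotation as R
        T=np.eye(4);T[:3,:3]=R.from_euler('xyz',o['ee_rot']).as_matrix();T[:3,3]=o['tool_pos'];E=T@k['hand_eye']
    return P@np.array(E)[:3,:3].T+np.array(E)[:3,3]
def paddle(W,d,near,zmin=.165,zmax=.21):
    m=(d>0)&(W[...,2]>zmin)&(W[...,2]<zmax)&(np.linalg.norm(W[...,:2]-near,axis=-1)<.08)
    p=W[m]; t=p[p[:,2]>.187]
    r=cv2.minAreaRect(t[:,:2].astype(np.float32)*1000)
    e,V=np.linalg.eigh(np.cov(t[:,:2].T))
    print(len(p),len(t),'rect',r,'ztop',np.percentile(p[:,2],[50,95,99]),'long axis deg',np.degrees(np.arctan2(V[1,1],V[0,1]))%180)
E
python3 - <<'E'
from h import *
_,a,d1=snap('scene');_,b,d2=snap('side')
W1=cloud(d1,'scene');W2=cloud(d2,'side')
for n,W,pts in(('sc',W1,[(200,208),(372,148),(163,243),(255,234),(180,280),(230,292)]),('si',W2,[(367,103),(320,297),(335,150),(395,148),(337,140)])):
  for u,v in pts: print(n,u,v,np.round(W[v,u],3))
near=W2[103,367,:2]
paddle(W1,d1,near);paddle(W2,d2,near)
c=np.hstack([cv2.resize(a[175:315,140:280],(400,400)),cv2.resize(b[70:170,300:400],(400,400),interpolation=cv2.INTER_CUBIC)])
cv2.imwrite('pics/crop.png',c[:,:,::-1])
E
```

```text
sc 200 208 [ 0.511 -0.206  0.176]
sc 372 148 [0.599 0.211 0.172]
sc 163 243 [ 0.463 -0.269  0.108]
sc 255 234 [ 0.574 -0.134  0.106]
sc 180 280 [ 0.473 -0.256  0.012]
sc 230 292 [ 0.607 -0.233  0.044]
si 367 103 [ 0.508 -0.196  0.181]
si 320 297 [0.593 0.215 0.196]
si 335 150 [ 0.569 -0.158  0.019]
si 395 148 [ 0.413 -0.179  0.001]
si 337 140 [ 0.567 -0.142  0.107]
472 211 rect ((509.77081298828125, -202.273193359375), (63.473724365234375, 16.26253890991211), 4.635581016540527) ztop [0.18473355 0.19548473 0.19646401] long axis deg 3.769565975096839
377 211 rect ((507.87213134765625, -200.62042236328125), (62.25035858154297, 14.958633422851562), 3.048759698867798) ztop [0.18976955 0.19568753 0.19660227] long axis deg 3.992086300727266
```

View pics/crop.png

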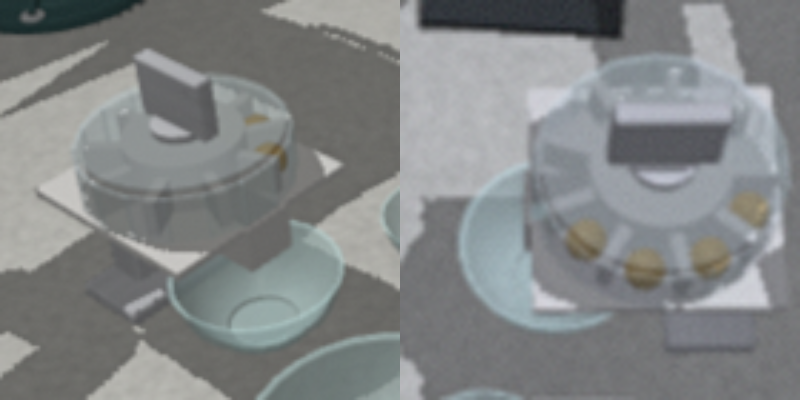

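The crop confirms it: this dispenser's spout stands over the 120 mm glass bowl. The paddle centre is about (0.509, -0.2015), its long axis lies at 4°, and its top is at 0.195. Turning 80° clockwise from yaw 4° would bring joint 6 almost to its limit, so I'll grasp with the half-turned tool (yaw 184° to 104°). First I'll check for tall things near the path while moving away.

```bash
python3 - <<'E'
from h import *
_,a,d=snap('side');W=cloud(d,'side')
_,a,d1=snap('scene');W1=cloud(d1,'scene')
for X,D in((W,d),(W1,d1)):
  p=X[(D>0)&(X[...,2]>.1)&(X[...,2]<.6)&(X[...,0]>.25)&(X[...,0]<1)&(X[...,1]<.1)&(X[...,1]>-.7)]
  for x in np.arange(.25,1,.1):
    print(round(x,2),[ round(float(q[:,2].max()),2) if len(q:=p[(abs(p[:,0]-x-.05)<.05)&(abs(p[:,1]-y-.05)<.05)])>3 else 0 for y in np.arange(-.7,.1,.1)])
E
python3 -m handwheel '[[[0,0,0.09],[0,0,1],0],[[0,0,0.09],[0,0.2,0.8],0],[[0,0,0.09],[0.3,0.4,0],0],[[0,0,0.09],[0.4,0.4,0],0],[[0,0,0.09],[0.4,0.4,0],0]]'
```

```text
0.25 [0, 0, 0, 0, 0, 0, 0, 0]
0.35 [0, 0, 0, 0, 0.15, 0.15, 0, 0]
0.45 [0, 0, 0, 0, 0.2, 0.2, 0, 0]
0.55 [0, 0, 0.21, 0, 0.15, 0.15, 0, 0]
0.65 [0, 0, 0, 0, 0, 0, 0, 0]
0.75 [0, 0, 0, 0, 0, 0, 0, 0]
0.85 [0, 0, 0, 0, 0, 0, 0, 0]
0.95 [0, 0, 0, 0, 0, 0, 0, 0]
0.25 [0, 0, 0, 0, 0, 0, 0, 0]
0.35 [0, 0, 0, 0, 0.15, 0.15, 0, 0]
0.45 [0, 0, 0, 0, 0.2, 0.2, 0, 0]
0.55 [0, 0.24, 0.21, 0, 0.15, 0.15, 0, 0]
0.65 [0, 0, 0, 0, 0, 0, 0, 0]
0.75 [0, 0, 0, 0, 0, 0, 0, 0]
0.85 [0, 0, 0, 0, 0, 0, 0, 0]
0.95 [0, 0, 0, 0, 0, 0, 0, 0]
time: 1.1
tool_pos: [0.1764, -0.466, 0.3211]
ee_rot: [3.14, 0.001, 0.933]
wrist_force: [0.5, -0.2, -0.1]
width: 0.0941
finger_force: 0.0
```

```bash
python3 -m handwheel '[[[0,0,0.095],[0.45,0.36,0],0],[[0,0,0.095],[0.45,0.36,0],0],[[0,0,0.095],[0.45,0.36,0],0],[[0,0,0.095],[0.45,0.36,0],0],[[0,0,0.095],[0.45,0.36,0],0]]'
python3 -m handwheel '[[[0,0,0.095],[0.45,0.36,0],0],[[0,0,0.095],[0.45,0.36,0],0],[[0,0,0.095],[0.45,0.36,0],0],[[0,0,0.095],[0.45,0.36,0],0],[[0,0,0.095],[0.45,0.36,0],0]]'
python3 -m handwheel '[[[0,0,0.095],[0.4,0.3,0],0],[[0,0,0.095],[0.4,0.3,0],0],[[0,0,0.095],[0.4,0.3,0],0],[[0,0,0.095],[0.4,0.3,0],0],[[0,0,0.095],[0,0,0],0]]'
python3 - <<'E'
from h import *
o,a,d=snap('wrist','w1.png')
print(np.round(o['joint_positions'],3),o['qvel'].round(2) if hasattr(o['qvel'],'round') else 0)
paddle(cloud(d,'wrist',o),d,[.509,-.2015])
E
```

```text
time: 1.6
tool_pos: [0.2893, -0.3757, 0.3207]
ee_rot: [3.141, 0.0, 1.681]
wrist_force: [0.2, -0.1, -1.3]
width: 0.094
finger_force: 0.0
time: 2.1
tool_pos: [0.4018, -0.2857, 0.3207]
ee_rot: [3.142, 0.0, 2.427]
wrist_force: [-0.3, 0.1, -0.3]
width: 0.0937
finger_force: 0.0
time: 2.6
tool_pos: [0.4828, -0.2247, 0.32]
ee_rot: [3.14, 0.0, -3.106]
wrist_force: [0.7, 0.1, 0.8]
width: 0.0937
finger_force: 0.0
[-5.430e-01  4.800e-02  1.236e+00  1.000e-03  1.858e+00 -2.149e+00] [-0.03 -0.02  0.01 -0.03  0.01 -1.5 ]
1172 1028 rect ((505.7602844238281, -200.63031005859375), (63.2320556640625, 14.087099075317383), 3.5508229732513428) ztop [0.1936101  0.19503493 0.19555083] long axis deg 3.306107608400339
```

View pics/w1.png

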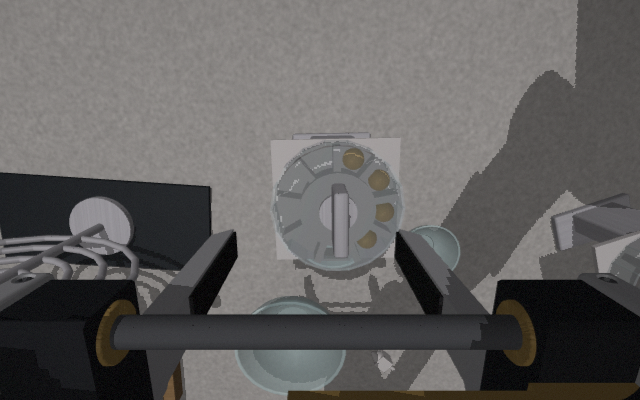

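The wrist view shows the paddle at (341,225), upright in the frame, and the fingers straddling it with clear space on both sides. I'll centre, come down part way and remeasure.

```bash
python3 -m handwheel '[[[0,0,0.017],[0.25,0.24,-0.2],0],[[0,0,0],[0.24,0.23,-0.4],0],[[0,0,0],[0,0,-0.4],0],[[0,0,0],[0,0,-0.4],0],[[0,0,0],[0,0,0],0]]'
python3 -m handwheel '[[[0,0,0],[0,0,0],0]]'
python3 - <<'E'
from h import *
o,a,d=snap('wrist','w2.png')
print(np.round(o['joint_positions'],3),o['tool_pos'],o['ee_rot'])
paddle(cloud(d,'wrist',o),d,[.509,-.2015])
E
```

```text
time: 3.15
tool_pos: [0.504, -0.2024, 0.2471]
ee_rot: [3.138, -0.006, -3.092]
wrist_force: [0.9, -0.3, 0.7]
width: 0.0939
finger_force: 0.0
time: 3.25
tool_pos: [0.5052, -0.2032, 0.2507]
ee_rot: [3.141, -0.0, -3.091]
wrist_force: [0.1, 0.6, -0.3]
width: 0.0938
finger_force: 0.0
[-0.487  0.072  1.347  0.     1.723 -2.108] [ 0.50524407 -0.20324518  0.25071985] [ 3.14136553e+00 -3.48881416e-04 -3.09120787e+00]
1841 1728 rect ((506.3064270019531, -200.34022521972656), (64.23564910888672, 13.732341766357422), 2.8855788707733154) ztop [0.1937175  0.19491377 0.19536266] long axis deg 3.0493192002772957
```

```bash
python3 -m handwheel '[[[0,0,0],[0.02,0.05,-0.3],0],[[0,0,0],[0,0,-0.4],0],[[0,0,0],[0,0,-0.4],0],[[0,0,0],[0,0,-0.2],0],[[0,0,0],[0,0,0],0]]'
python3 -m handwheel '[[[0,0,0],[0,0,0],1],[[0,0,0],[0,0,0],1],[[0,0,0],[0,0,0],1],[[0,0,0],[0,0,0],1],[[0,0,0],[0,0,0],1]]'
python3 -m handwheel '[[[0,0,0],[0,0,0],1],[[0,0,0],[0,0,0],1],[[0,0,0],[0,0,0],1]]'
```

```text
time: 3.8
tool_pos: [0.5057, -0.2001, 0.1837]
ee_rot: [3.14, -0.003, -3.09]
wrist_force: [0.0, 0.1, -0.9]
width: 0.094
finger_force: 0.0
time: 4.3
tool_pos: [0.5067, -0.2006, 0.186]
ee_rot: [-3.141, 0.001, -3.089]
wrist_force: [0.5, -0.0, 0.8]
width: 0.0579
finger_force: 0.0
time: 4.6
tool_pos: [0.5064, -0.2005, 0.1855]
ee_rot: [3.141, -0.0, -3.089]
wrist_force: [0.0, 0.0, 0.9]
width: 0.0335
finger_force: 0.0
```

```bash
python3 -m handwheel '[[[0,0,0],[0,0,0],1],[[0,0,0],[0,0,0],1],[[0,0,0],[0,0,0],1],[[0,0,0],[0,0,0],1],[[0,0,0],[0,0,0],1]]'
```

```text
time: 5.1
tool_pos: [0.5065, -0.2004, 0.1855]
ee_rot: [3.141, -0.0, -3.089]
wrist_force: [-0.7, 0.2, -0.1]
width: 0.0134
finger_force: 30.0
```

Gripped. Now the first click, -40°.

```bash
python3 -m handwheel '[[[0,0,-0.05],[0,0,0],1],[[0,0,-0.05],[0,0,0],1],[[0,0,-0.05],[0,0,0],1],[[0,0,-0.05],[0,0,0],1],[[0,0,-0.05],[0,0,0],1]]'
python3 -m handwheel '[[[0,0,-0.05],[0,0,0],1],[[0,0,-0.05],[0,0,0],1],[[0,0,-0.05],[0,0,0],1],[[0,0,-0.045],[0,0,0],1],[[0,0,0],[0,0,0],1]]'
python3 -m handwheel '[[[0,0,0],[0,0,0],1],[[0,0,0],[0,0,0],1],[[0,0,0],[0,0,0],1],[[0,0,0],[0,0,0],1]]'
python3 - <<'E'
from h import *
_,a,d=snap('scene');_,b,d2=snap('side')
c=np.hstack([cv2.resize(a[175:315,140:280],(400,400)),cv2.resize(b[70:170,300:400],(400,400),interpolation=cv2.INTER_CUBIC)])
cv2.imwrite('pics/c1.png',c[:,:,::-1])
E
```

```text
time: 5.6
tool_pos: [0.5068, -0.2007, 0.1857]
ee_rot: [-3.141, 0.001, 2.8]
wrist_force: [0.6, -1.2, -0.7]
width: 0.0183
finger_force: 36.0
time: 6.1
tool_pos: [0.5073, -0.1998, 0.1855]
ee_rot: [3.139, 0.001, 2.496]
wrist_force: [1.9, 2.8, -0.2]
width: 0.0136
finger_force: 30.0
time: 6.5
tool_pos: [0.5073, -0.1998, 0.1855]
ee_rot: [3.139, 0.001, 2.497]
wrist_force: [4.2, 3.4, -0.9]
width: 0.0137
finger_force: 30.0
```

View pics/c1.png

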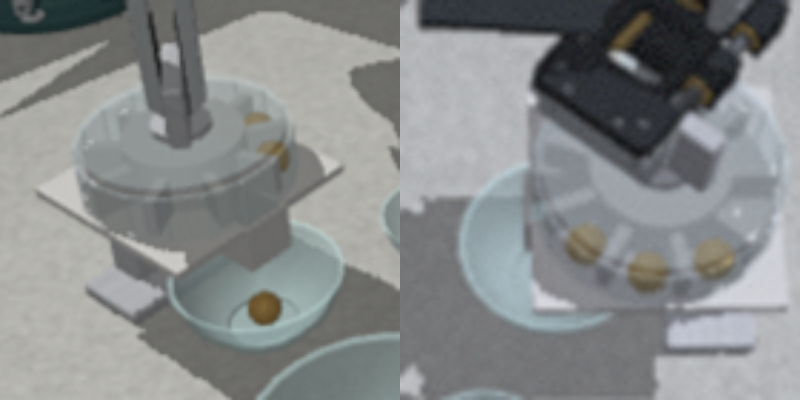

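The first ball lies in the bowl at crop (265,308) and the yaw has changed by exactly 0.697. Second click.

```bash
python3 -m handwheel '[[[0,0,-0.05],[0,0,0],1],[[0,0,-0.05],[0,0,0],1],[[0,0,-0.05],[0,0,0],1],[[0,0,-0.05],[0,0,0],1],[[0,0,-0.05],[0,0,0],1]]'
python3 -m handwheel '[[[0,0,-0.05],[0,0,0],1],[[0,0,-0.05],[0,0,0],1],[[0,0,-0.05],[0,0,0],1],[[0,0,-0.045],[0,0,0],1],[[0,0,0],[0,0,0],1]]'
python3 -m handwheel '[[[0,0,0],[0,0,0],1],[[0,0,0],[0,0,0],1],[[0,0,0],[0,0,0],1],[[0,0,0],[0,0,0],1]]'
python3 - <<'E'
from h import *
_,a,d=snap('scene');_,b,d2=snap('side')
c=np.hstack([cv2.resize(a[175:315,140:280],(400,400)),cv2.resize(b[70:170,300:400],(400,400),interpolation=cv2.INTER_CUBIC)])
cv2.imwrite('pics/c2.png',c[:,:,::-1])
E
```

```text
time: 7.1
tool_pos: [0.5064, -0.1993, 0.1856]
ee_rot: [3.141, -0.002, 2.103]
wrist_force: [0.4, 3.2, -0.7]
width: 0.0182
finger_force: 36.0
time: 7.6
tool_pos: [0.5079, -0.2001, 0.1856]
ee_rot: [3.138, 0.0, 1.797]
wrist_force: [6.4, 2.3, -1.2]
width: 0.014
finger_force: 30.0
time: 8.0
tool_pos: [0.5079, -0.2001, 0.1856]
ee_rot: [3.138, 0.0, 1.798]
wrist_force: [6.0, 3.5, -2.0]
width: 0.014
finger_force: 30.0
```

View pics/c2.png

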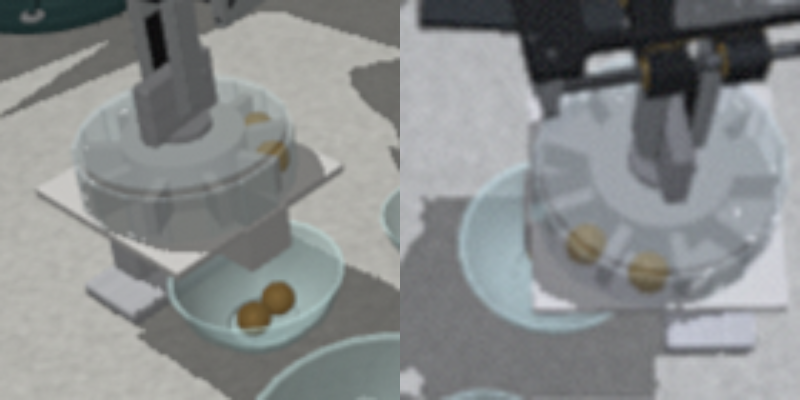

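Two balls lie in the bowl, at crop (253,317) and (279,298). Next I'll open the gripper, rise straight up and check.

```bash
python3 -m handwheel '[[[0,0,0],[0,0,0],0],[[0,0,0],[0,0,0],0],[[0,0,0],[0,0,0],0],[[0,0,0],[0,0,0],0],[[0,0,0],[0,0,0],0]]'
python3 -m handwheel '[[[0,0,0],[0,0,0],0],[[0,0,0],[0,0,0.2],0],[[0,0,0],[0,0,0.4],0],[[0,0,0],[0,0,0.5],0],[[0,0,0],[0,0,0.5],0]]'
python3 -m handwheel '[[[0,0,0],[0,0,0.5],0],[[0,0,0],[0,0,0.4],0],[[0,0,0],[0,0,0],0],[[0,0,0],[0,0,0],0],[[0,0,0],[0,0,0],0]]'
python3 - <<'E'
from h import *
o,w,d=snap('wrist');paddle(cloud(d,'wrist',o),d,[.507,-.2005])
_,a,d=snap('scene');paddle(cloud(d,'scene'),d,[.507,-.2005],zmax=.2);_,b,d=snap('side')
c=np.hstack([cv2.resize(a[175:315,140:280],(400,400)),cv2.resize(w,(400,250))[:,:].copy() if 0 else cv2.resize(b[70:170,300:400],(400,400))])
cv2.imwrite('pics/c3.png',c[:,:,::-1]);print(robot.get_obs()['qvel'])
E
```

```text
time: 8.6
tool_pos: [0.5063, -0.2008, 0.1855]
ee_rot: [-3.141, 0.0, 1.796]
wrist_force: [0.0, 0.1, -0.2]
width: 0.0502
finger_force: 0.0
time: 9.1
tool_pos: [0.5064, -0.2005, 0.267]
ee_rot: [3.141, 0.0, 1.796]
wrist_force: [-0.4, 0.5, 1.1]
width: 0.0904
finger_force: 0.0
time: 9.6
tool_pos: [0.5061, -0.2003, 0.309]
ee_rot: [-3.14, -0.002, 1.796]
wrist_force: [-0.4, -0.0, -0.8]
width: 0.0941
finger_force: 0.0
1200 1144 rect ((506.09600830078125, -199.45846557617188), (13.913601875305176, 62.5249137878418), 12.611124992370605) ztop [0.19371822 0.19507028 0.19553052] long axis deg 102.61497806113562
514 219 rect ((509.51080322265625, -201.47694396972656), (15.571093559265137, 63.899742126464844), 11.801689147949219) ztop [0.18446201 0.19566482 0.19647011] long axis deg 101.68096618916782
[ 4.29948504e-04 -1.47712505e-03 -5.69783688e-03  7.54895137e-05
  3.27155569e-03 -4.77337555e-04]
```

View pics/c3.png

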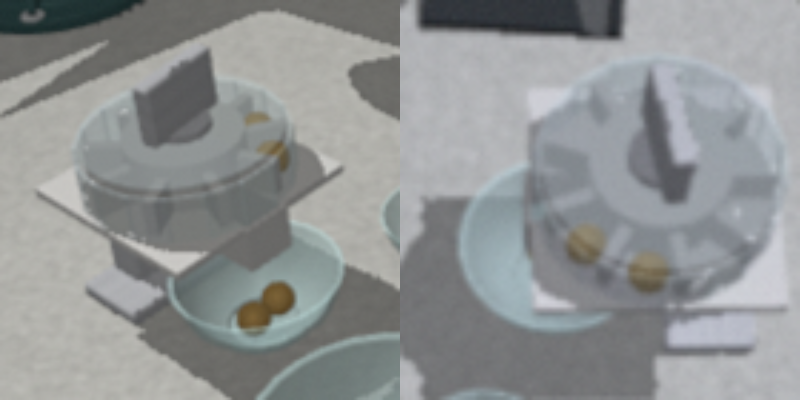

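The paddle axis now lies at 102.6° and started at 3.0–4.0°. That is about 80° clockwise, so the knob is in its second click. Both balls lie in the unmoved bowl and the arm is clear.

```bash
python3 -c "
from bench import robot
print(robot.close_job())"
```

```text
the job is handed in; nothing more can be done
None
```

I turned the knob over the glass bowl two clicks clockwise (about 80°) and let go; both chocolate balls lie in the unmoved bowl, I never touched the other knob, and the job is handed in with no verdict shown.

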